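Close and seal the dry-storage box

ROBOT

A 7-joint arm with a two-finger parallel gripper is mounted at the origin on the work surface. World frame = base frame: x ahead of the robot, y to its left, z up, the work surface at z = 0. Lengths are in m, angles in rad, forces in N, time in s.
With the tool pointing down it reaches from about 0.4 to 0.85 m from the base axis. Payload 10.4 kg.
Tool frame: the origin (TCP) lies at the very end of the fingers, on their centre line; the grasp point (between the pads) lies manip.hold_point_z behind it (manip.hold_point_z is the distance from the TCP to the grasp point, in m); z points along the fingers, y is the direction in which the jaws open and shut (so a half turn about z gives the same grasp; the last joint's range is limited). The gripper opens to 85 mm and grips with 20 to 120 N. Pads are 22 mm wide; open, the fingers measure 114 mm over their backs; the gripper's body (76 mm by 85 mm) begins 54 mm behind the grasp point. The pads swing forward as they close: fully open they stand 13 mm farther back than shut.
Start: joints at [1.111, 0.332, -0.065, 1.46, 0.022, 1.35, -0.088], TCP at [0.264, -0.566, 0.231] pointing down, gripper open.
Joint ranges: [-2.6, 2.6], [-0.5, 2.12], [-1.47, 1.34], [0.16, 2.42], [-1.27, 4.41], [0.06, 2.06], [-2.6, 2.6]. Speed limits (rad/s): [2.22, 2.22, 2.79, 2.79, 3.14, 3.14, 3.14].

INTERFACE

Orientations are given as a unit quaternion [x, y, z, w].
In Python, from workcell import manip gives the robot as it stands.
- The arm moves only by the tool jog_arm, never from a script. Its arguments are lists of equal length, an entry for each row: "translation": the shift along the world's x, y, z in mm, a list of three; "turn": the turn about the world's z in degrees. In form: {"translation": [[x, y, z], ...], "turn": [turn, ...]}. A call has 1 to 12 rows; each row is the pose to reach, as a shift and turn from the pose measured when the call began; what a row does not reach only later rows make up. A row lasts 1/12 s, in which the tool goes at most 41.7 mm and 7.16 degrees, less where a joint would pass 70% of its speed; a pose out of reach is approached as far as the arm can. A call with a gripper value outside its range is refused whole. "grip" is the finger opening in mm, from 0 to 85.4, set as the call begins (left out, the last holds). The fingers move at their own pace and stop on an object; "grip_force" is the grip in N (left out, the last holds). Time passes only in rows, so rows that repeat a pose let the fingers close. It gives the time, the measured TCP pose, the force and the opening at its end, in the units of the state.
- manip.get_obs(): the state, without advancing time (a new reading comes with each control period).
- manip.camera(name): name is "scene" or "top"; returns a dict with "frame" (420x560x3 uint8, red, green, blue), "mtx" (3x3 intrinsics, pixels), "pose" (4x4, takes a point from camera to world coordinates). Camera axes: x right, y down, z forward; pixel columns grow to the right and rows downward; lengths in m; the calibration is good to about 2 mm. A picture is of the moment at which its call begins. There is no depth.
- manip.hand_in(): hands the job in, once; it reports no verdict.
Trained networks look in a picture, given as the dict that the camera call returned (one of the last four; its "shot" number tells which), for a name from the list of things; names that differ only in an ending like _2 or _b are one class to them, and where a whole thing is asked for, a point or a joint stands for the part that bears it (a point fixed in the world has none). Each returns a list of dicts, best first, with "confidence" (0 to 1); they miss things now and then, are a little off and sometimes report something else, mostly with a low value. They report only what shows in the picture. A call takes as long as a camera call.
- manip.outline_of(picture, label): "mask" (420x560 bool, what is visible of it) and "extent" ([left, top, right, bottom] in pixels, round what is visible of it).
- manip.pinpoint(picture, label): "at" ([column, row] in pixels: a listed point, or the origin of a listed thing).
The state is a dict: "clock": time; "joint_pos": joint angles; "joint_velocities": joint speeds; "tau": joint torques, N m; "position": TCP position; "ee_rot": TCP orientation; "ft_force": force on the tool from outside, world axes, zero at the start; "torque": the same for the moment, N m; "grip_width": opening from 0.0 (shut) to 1.0 (fully open).
Only numpy, scipy, OpenCV 4.12 (cv2) and the standard library are available. Lean on these libraries where they do the work, as an engineer would, in place of code of your own. Each camera call takes 0.05 s, during which the arm holds its last target. There are 200 camera calls.

TASK

The lid of the dry-storage box is pushed under the low bench riser: draw it straight out by the upright fin at its end until it lies on the counter completely clear of the riser, and let go of it there. Then take it by its centre handle, set it on the box without dropping it (either way round), and press it down until both ends are fully home with no gap above the steel rim. Leave the glassware and bottle around it where they stand.

Things in the scene. Friction and masses are not known exactly. Their poses are not given: they have to be found in the camera images.
- lid: White plastic lid, 0.25 to 0.5 kg. Origin: centre of underside; x along its 200 mm length, y its 140 mm width, z up. Plug 152 x 92 mm (lowest 10 mm: 146 x 86) up to z = 20 mm, then a flange 200 x 140 mm, z 20 to 28 mm; on it a centre handle and, at the -x end, an upright fin. Lies on its plug on the counter (origin at z = 0), half under the riser: fin end outside, handle covered.
- lid_handle (a point): Centre of the top of the lid's handle, 60 mm above the lid's origin. The handle is a block 50 mm long (lid x), 24 mm wide (lid y), 32 mm tall (z 28 to 60 mm of the lid).
- lid_fin (a point): Centre of the top of the lid's end fin, at lid x = -82 mm, y = 0, z = 58 mm. The fin is a plate 32 mm long (lid x), 12 mm thick (lid y), 30 mm tall (z 28 to 58 mm of the lid).
- box: Grey box with steel rim, fixed. Origin: centre of underside; x along its 200 mm length, y its 140 mm width; rim 110 mm high, opening 160 x 100 mm, 35 mm or more free below the rim. Takes the lid's plug with 4 mm play each side, lengthwise, either way round. Lid's origin above box's origin: 100 mm when loosely on the raised seals, 90 mm when fully home, flange on the rim.
- seal_near (a joint): Black rubber seal strip (10 x 100 mm) across the rim at box x = -88 mm. Joint: 0 = raised, top 10 mm above the rim; grows as pushed down; 0.010 m = flush with the rim (lid home), stop at 0.0115. About 7 N on the strip pushes it down; it stays there, no spring back.
- seal_far (a joint): The same kind of strip at box x = +88 mm; same values and force.
- riser: Low white riser, fixed. Origin: centre of footprint, on the counter; 170 mm deep (x), 290 mm wide (y), top at 90 mm (board 15 mm thick, 75 mm clear below, 260 mm between side walls). On top at the back (x 15 to 75 mm) a vial block up to 142 mm high. Open at -x, closed at +x; draw the lid out along -x.
- riser_front (a point): Middle of the riser's open front edge, on the counter (riser x = -85 mm).
- beaker: Bystander: open glass beaker, 72 mm across, 85 mm high. Origin: centre of its underside.
- jar: Bystander: amber jar, 68 mm across, 80 mm high. Origin: centre of its underside.
- bottle: Bystander: white bottle, 72 mm across, 160 mm high. Origin: centre of its underside.

How it is judged:
By the outcome, as a careful person would: the job done as asked, in the order asked, and still so for the second after the job is handed in, with the robot touching nothing.
It also fails if it takes over 72 s, if anything falls off the work surface, if the arm or the gripper's body presses on something with over 40 N, if the wrist force passes 120 N, or if a joint passes its speed limit or range.

## Working session

There is one attempt and no reset: what is moved stays moved. The work goes in short steps, Python scripts to look and compute and a tool call to move; the robot and the scene stay as the last step left them, time stands still between calls to the robot, and variables do not carry over. Pictures are saved under pics/ and viewed, about 8 in all and at most 12, crops included, and the job is handed in when it is done.

Besides the shell and the picture viewer there is one more tool, called by a JSON object that holds its "method" and its "body", one argument or row to a line. jog_arm: Moves the arm, as the interface text tells. Its arguments: {"type":"object","properties":{"translation":{"type":"array"},"turn":{"type":"array"},"grip":{"type":"number"},"grip_force":{"type":"number"}},"required":["translation","turn"]}

```bash
mkdir -p pics; cat > h.py <<'E'
from workcell import manip
import numpy as np, cv2
def ray(c,p):
    d=np.linalg.inv(c["mtx"])@np.array([p[0],p[1],1.0]); P=np.array(c["pose"]); return P[:3,3],P[:3,:3]@d
def atz(c,p,z):
    o,d=ray(c,p); return o+d*(z-o[2])/d[2]
def proj(c,X):
    P=np.linalg.inv(np.array(c["pose"])); q=np.array(c["mtx"])@(P[:3,:3]@np.array(X)+P[:3,3]); return q[:2]/q[2]
def save(c,n): cv2.imwrite("pics/"+n,c["frame"][:,:,::-1])
E
python3 - <<'E'
from h import *
np.set_printoptions(precision=4,suppress=True)
o=manip.get_obs(); print(o, manip.hold_point_z)
Z=dict(lid_fin=.058,lid_handle=.06,lid=0,box=0,riser=0,riser_front=0,beaker=0,jar=0,bottle=0,seal_near=.12,seal_far=.12)
ims=[]
for n in("top","scene"):
    c=manip.camera(n); save(c,n+"0.png"); print(n,c["pose"][:3,3] if hasattr(c["pose"],'shape') else c["pose"])
    for k,z in Z.items():
        r=manip.pinpoint(c,k)[:2]
        print(k,[(np.round(q["at"],1),round(q["confidence"],2),np.round(atz(c,q["at"],z)[:2],4)) for q in r])
E
```

```text
{'clock': 0.0, 'joint_pos': array([ 1.1114,  0.3329, -0.0647,  1.461 ,  0.0216,  1.3499, -0.0885]), 'joint_velocities': array([-0.0008,  0.0011,  0.0009, -0.0009,  0.0009,  0.0012, -0.0011]), 'tau': array([ -0.0009, -62.5444,   0.049 , -39.1609,   0.0163,   0.0099,
        -0.    ]), 'position': array([ 0.2642, -0.566 ,  0.2305]), 'ee_rot': array([ 0.9762,  0.2167, -0.0002, -0.0007]), 'ft_force': array([ 0.0769, -0.9145, -0.0348]), 'torque': array([-0.0094,  0.02  ,  0.0288]), 'grip_width': 0.9970815848502229} 0.0187
top [0.5505 0.0339 1.0321]
lid_fin [(array([278.4, 133.9]), 0.41, array([0.7931, 0.0269])), (array([434.9, 244.5]), 0.22, array([ 0.5291, -0.3523]))]
lid_handle []
lid [(array([415.6, 248.3]), 0.61, array([ 0.5176, -0.326 ]))]
box [(array([214.3, 239.5]), 0.76, array([0.5337, 0.1861]))]
riser [(array([435.8, 243.1]), 0.72, array([ 0.5315, -0.3776]))]
riser_front []
beaker [(array([277.5, 132.4]), 0.68, array([0.8114, 0.0289]))]
jar [(array([329.7, 137.4]), 0.71, array([ 0.8002, -0.106 ]))]
bottle [(array([106.6, 186.1]), 0.62, array([0.6665, 0.464 ])), (array([278.8, 133.2]), 0.49, array([0.8094, 0.0255]))]Traceback (most recent call last):
  File "<stdin>", line 9, in <module>
ValueError: it knows: beaker, bottle, box, jar, lid, lid_fin, lid_handle, riser, riser_front
```

```bash
python3 - <<'E'
from h import *
np.set_printoptions(precision=4,suppress=True)
Z=dict(lid_fin=.058,lid_handle=.06,lid=0,box=0,riser=0,riser_front=0,beaker=0,jar=0,bottle=0)
c=manip.camera("scene"); save(c,"scene0.png")
print(c["pose"])
for k,z in Z.items():
        r=manip.pinpoint(c,k)[:2]
        print(k,[(np.round(q["at"],1),round(q["confidence"],2),np.round(atz(c,q["at"],z)[:2],4)) for q in r])
E
```

```text
[[-0.0209  0.5602 -0.8281  1.7492]
 [ 0.9995  0.0312 -0.0041  0.0333]
 [ 0.0235 -0.8277 -0.5606  0.8816]
 [ 0.      0.      0.      1.    ]]
lid_fin [(array([194.4, 198.6]), 0.71, array([ 0.4976, -0.2469]))]
lid_handle [(array([170.1, 201.3]), 0.56, array([ 0.5199, -0.3173]))]
lid [(array([168.6, 218.7]), 0.75, array([ 0.5279, -0.3267]))]
box [(array([334.6, 226.8]), 0.88, array([0.5432, 0.1894]))]
riser [(array([157.1, 218.5]), 0.69, array([ 0.5288, -0.3624]))]
riser_front []
beaker [(array([280.6, 283.1]), 0.98, array([0.8025, 0.0291]))]
jar [(array([232. , 276.5]), 0.9, array([ 0.783 , -0.1016]))]
bottle [(array([433.5, 256.7]), 0.95, array([0.6729, 0.4635]))]
```

View pics/top0.png

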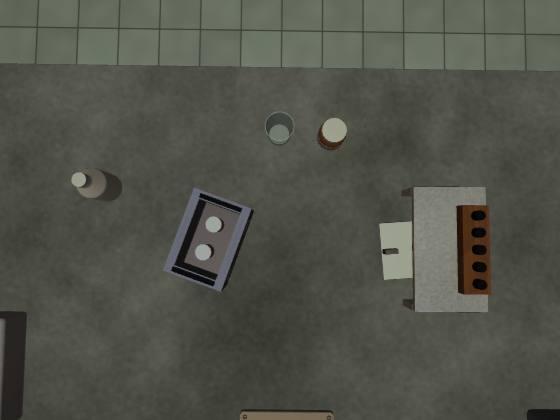

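View pics/scene0.png

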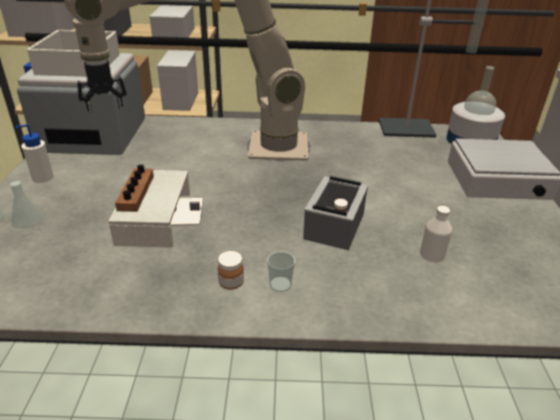

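Top view: box at about (208,240), turned around 20°. The riser is at (450,250), opening towards image left (world +y), and the lid's fin end shows at (380–413, 222–279) with the fin near (391,251). The network's fin hit on the beaker is false. Next I'll measure the edges more precisely.

```bash
python3 - <<'E'
from h import *
np.set_printoptions(precision=4,suppress=True)
c=manip.camera("top"); f=c["frame"]
for k,z in (("lid",.028),("riser",.09),("box",.11)):
    for m in manip.outline_of(c,k)[:1]:
        M=m["mask"].astype(np.uint8); cn=max(cv2.findContours(M,0,2)[0],key=cv2.contourArea)
        r=cv2.minAreaRect(cn); b=cv2.boxPoints(r)
        W=np.array([atz(c,p,z)[:2] for p in b]); print(k,m["confidence"],m["extent"],"\n",b,"\n",W,W.mean(0))
        e=np.roll(W,-1,0)-W; print("len",np.linalg.norm(e,axis=1),"ang",np.degrees(np.arctan2(e[:,1],e[:,0])))
a=cv2.resize(f[205:300,365:500],None,fx=5,fy=5,interpolation=cv2.INTER_CUBIC)[:,:,::-1]
b=cv2.resize(f[180:300,155:260],None,fx=5,fy=5,interpolation=cv2.INTER_CUBIC)[:,:,::-1]
H=max(a.shape[0],b.shape[0]); im=np.zeros((H,a.shape[1]+b.shape[1],3),np.uint8); im[:a.shape[0],:a.shape[1]]=a; im[:b.shape[0],a.shape[1]:]=b
im=cv2.convertScaleAbs(im[:, :],alpha=1.3)
cv2.imwrite("pics/crop1.png",cv2.resize(im,(int(im.shape[1]*.66),int(im.shape[0]*.66)),interpolation=cv2.INTER_AREA)); print(im.shape)
E
```

```text
lid 0.87 [378.1, 222.4, 415.8, 278.7] 
 [[378.1706 222.2176]
 [411.8176 219.6294]
 [416.2353 277.0588]
 [382.5882 279.647 ]] 
 [[ 0.5819 -0.2236]
 [ 0.5894 -0.3073]
 [ 0.4479 -0.3173]
 [ 0.4406 -0.2342]] [ 0.515  -0.2706]
len [0.084  0.1418 0.0834 0.1417] ang [ -84.8994 -175.9763   95.0242    4.2936]
riser 0.89 [403.3, 185.2, 489.8, 313.4] 
 [[401.9467 187.0815]
 [489.1738 186.2957]
 [490.3013 311.4387]
 [403.0741 312.2245]] 
 [[ 0.663  -0.2636]
 [ 0.6675 -0.4685]
 [ 0.3776 -0.4659]
 [ 0.3736 -0.2647]] [ 0.5204 -0.3657]
len [0.2049 0.2898 0.2013 0.2894] ang [-88.7441 179.5047  91.1569   0.2079]
box 0.65 [166.0, 186.8, 255.9, 293.2] 
 [[161.7866 270.1355]
 [193.8658 185.3546]
 [255.43   208.6492]
 [223.3508 293.43  ]] 
 [[0.4651 0.2869]
 [0.6584 0.2192]
 [0.6068 0.0776]
 [0.4146 0.147 ]] [0.5362 0.1827]
len [0.2049 0.1506 0.2044 0.1488] ang [ -19.3175 -110.0249  160.1687   70.1693]
(600, 1200, 3)
```

View pics/crop1.png

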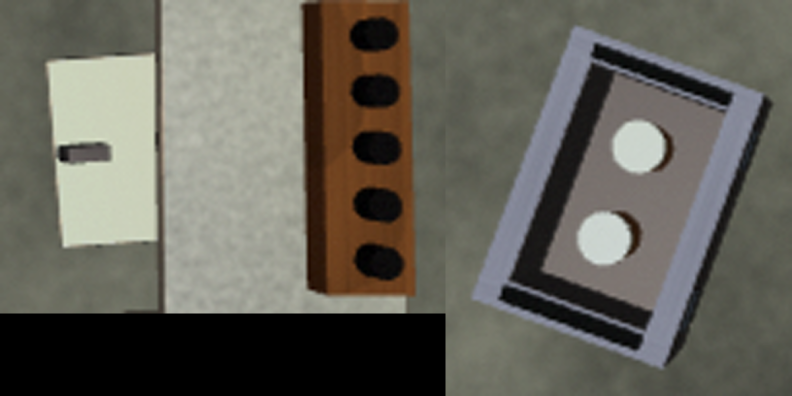

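The crop shows the lid's end edge at px (379,223)–(384,280), tilted about 5°, with the fin top near (392.3,251.4). The box rim's corners are clean.

```bash
python3 - <<'E'
from h import *
np.set_printoptions(precision=4,suppress=True)
c=manip.camera("top")
A=lambda x,y:(365+(x)/3.3-.4,205+y/3.3-.4)
B=lambda x,y:(155+(x-445.5)/3.3-.4,180+y/3.3-.4)
print("fin",atz(c,A(90,153),.058))
p,q=atz(c,A(47,60),.028),atz(c,A(63,247),.028); u=(p-q)/np.linalg.norm(p-q); print("end",p,q,np.linalg.norm(p-q),np.degrees(np.arctan2(u[1],u[0])))
n=np.array([u[1],-u[0],0]); print("fin pred",(p+q)/2+.018*n,"lid centre",(p+q)/2+.1*n)
print("riser front top",atz(c,A(160,20),.09),atz(c,A(162,300),.09))
W=np.array([atz(c,B(*t),.11) for t in((575,27),(766,94),(662,366),(473,298))])[:,:2]; print(W,W.mean(0)); e=np.roll(W,-1,0)-W; print(np.linalg.norm(e,axis=1),np.degrees(np.arctan2(e[:,1],e[:,0])))
s=manip.camera("scene")
for P in(("fin",(.51,-.247,.058)),): print(proj(s,P[1]))
R=__import__("scipy.spatial.transform",fromlist=["R"]).Rotation.from_quat(manip.get_obs()["ee_rot"]).as_matrix(); print(R)
E
```

```text
fin [ 0.5124 -0.2487  0.058 ]
end [ 0.5806 -0.2253  0.028 ] [ 0.4411 -0.237   0.028 ] 0.1399122878784201 4.782024574104058
fin pred [ 0.5123 -0.2491  0.028 ] lid centre [ 0.5192 -0.3308  0.028 ]
riser front top [ 0.608  -0.2894  0.09  ] [ 0.4119 -0.2894  0.09  ]
[[0.6528 0.2191]
 [0.608  0.0861]
 [0.421  0.1542]
 [0.4656 0.2844]] [0.5369 0.1859]
[0.1403 0.199  0.1376 0.1983] [-108.6282  159.9983   71.0919  -19.2238]
[193.6709 200.7852]
[[ 0.9061  0.4231  0.    ]
 [ 0.4231 -0.9061 -0.0001]
 [ 0.      0.0001 -1.    ]]
```

{"method": "jog_arm", "body": {
  "translation": [
    [25,32,0],
    [50,64,0],
    [75,96,0],
    [100,128,0],
    [124,160,0],
    [149,190,0],
    [174,222,0],
    [198,254,0],
    [223,286,0],
    [248,317,0],
    [248,317,-30],
    [248,317,-60]
  ],
  "turn": [7,14,21,28,35,42,49,56,63,69.8,69.8,69.8],
  "grip": 50,
  "grip_force": 50
}}

```text
clock: 2.3
position: [0.5153, -0.2467, 0.1723]
ee_rot: [0.674, 0.738, 0.001, 0.002]
ft_force: [0.2, -2.1, -0.8]
grip_width: 0.581
```

{"method": "jog_arm", "body": {
  "translation": [
    [-3,-2,-25],
    [-3,-2,-50],
    [-3,-2,-75],
    [-3,-2,-95],
    [-3,-2,-115],
    [-3,-2,-130],
    [-3,-2,-138],
    [-3,-2,-138],
    [-3,-2,-138]
  ],
  "turn": [0,-0.4,-0.4,-0.4,-0.4,-0.4,-0.4,-0.4,-0.4]
}}

```text
clock: 3.05
position: [0.5125, -0.2487, 0.0347]
ee_rot: [0.677, 0.736, 0.001, 0.002]
ft_force: [0.1, -0.4, 0.1]
grip_width: 0.582
```

{"method": "jog_arm", "body": {
  "translation": [
    [0,0,0],
    [0,0,0],
    [0,0,0],
    [0,0,0],
    [0,0,0],
    [0,0,0],
    [0,0,0],
    [0,0,0]
  ],
  "turn": [0,0,0,0,0,0,0,0],
  "grip": 0,
  "grip_force": 50
}}

```text
clock: 3.72
position: [0.513, -0.249, 0.0358]
ee_rot: [0.677, 0.736, 0.001, 0.003]
ft_force: [-1.9, 0.9, 7.1]
grip_width: 0.128
```

{"method": "jog_arm", "body": {
  "translation": [
    [0,5,0],
    [0,15,0],
    [0,30,0],
    [0,45,0],
    [0,60,0],
    [0,75,0],
    [0,90,0],
    [0,105,0],
    [0,120,0],
    [0,135,0],
    [0,150,0],
    [0,160,0]
  ],
  "turn": [0,0,0,0,0,0,0,0,0,0,0,0]
}}

```text
clock: 4.72
position: [0.5127, -0.0868, 0.0358]
ee_rot: [0.676, 0.736, 0.001, 0.003]
ft_force: [0.9, -1.2, -0.8]
grip_width: 0.13
```

{"method": "jog_arm", "body": {
  "translation": [
    [0,10,0],
    [0,20,0],
    [0,28,0],
    [0,32,0],
    [0,32,0],
    [0,32,0]
  ],
  "turn": [0,0,0,0,0,0]
}}

```text
clock: 5.22
position: [0.5128, -0.0542, 0.0358]
ee_rot: [0.676, 0.737, 0.002, 0.002]
ft_force: [0.5, 1.9, -0.8]
grip_width: 0.125
```

Release, rise, and look.

{"method": "jog_arm", "body": {
  "translation": [
    [0,0,0],
    [0,0,0],
    [0,0,0],
    [0,0,0],
    [0,0,20],
    [0,0,50],
    [0,0,85],
    [0,20,120],
    [0,60,150],
    [0,100,150],
    [0,140,150],
    [0,140,150]
  ],
  "turn": [0,0,0,0,0,0,0,0,0,0,0,0],
  "grip": 60
}}

```text
clock: 6.22
position: [0.5122, 0.0941, 0.1874]
ee_rot: [0.673, 0.739, 0.004, 0.002]
ft_force: [-0.9, 0.8, -0.7]
grip_width: 0.703
```

```bash
python3 - <<'E'
from h import *
np.set_printoptions(precision=4,suppress=True)
c=manip.camera("top"); save(c,"top1.png")
for n,c in(("top",c),("scene",manip.camera("scene"))):
  for k,z in dict(lid_fin=.058,lid_handle=.06,lid=0).items():
    print(n,k,[(np.round(q["at"],1),round(q["confidence"],2),atz(c,q["at"],z)[:2]) for q in manip.pinpoint(c,k)[:2]])
  for m in manip.outline_of(c,"lid")[:1]:
    print(n,m["extent"])
    if n=="top":
      cn=max(cv2.findContours(m["mask"].astype(np.uint8),0,2)[0],key=cv2.contourArea)
      W=np.array([atz(c,p,.028)[:2] for p in cv2.boxPoints(cv2.minAreaRect(cn))]); e=np.roll(W,-1,0)-W; print(W,W.mean(0),np.linalg.norm(e,axis=1),np.degrees(np.arctan2(e[:,1],e[:,0])))
c=cv2.imread("pics/top1.png"); cv2.imwrite("pics/crop2.png",cv2.resize(c[190:320,280:480],None,fx=4,fy=4,interpolation=cv2.INTER_CUBIC))
E
```

```text
top lid_fin []
top lid_handle [(array([342.9, 246.4]), 0.66, array([ 0.522 , -0.1307]))]
top lid [(array([340.9, 246.6]), 0.79, array([ 0.5196, -0.1358]))]
top [301.5, 220.6, 388.0, 279.2]
[[ 0.5811 -0.0296]
 [ 0.5979 -0.2298]
 [ 0.4584 -0.2394]
 [ 0.442  -0.0408]] [ 0.5199 -0.1349] [0.2009 0.1398 0.1993 0.1395] [ -85.2034 -176.0438   94.7237    4.6015]
scene lid_fin [(array([261.3, 203.9]), 0.67, array([ 0.5156, -0.0384]))]
scene lid_handle [(array([233.7, 204. ]), 0.97, array([ 0.5238, -0.1222]))]
scene lid [(array([233. , 218.5]), 0.91, array([ 0.516 , -0.1272]))]
scene [198.2, 199.1, 263.8, 227.0]
```

View pics/crop2.png

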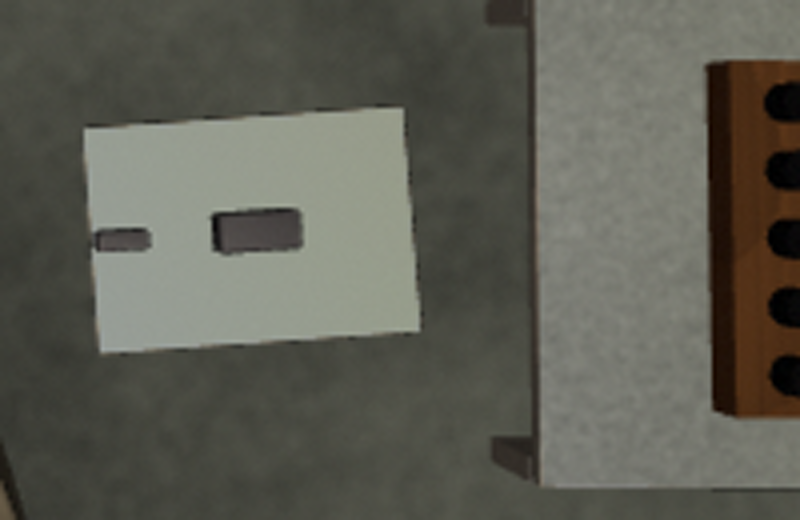

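The lid is fully clear: its far edge is at y≈-0.24 and the riser front at -0.29. The fin is at (310,250) and the handle top near (345,247) in full-image pixels. Lid centre is about (0.520,-0.1355), yaw -85.3°.

{"method": "jog_arm", "body": {
  "translation": [
    [8,-35,0],
    [8,-75,0],
    [8,-115,0],
    [8,-155,0],
    [8,-195,0],
    [8,-225,-10],
    [8,-229,-40],
    [8,-229,-75],
    [8,-229,-75]
  ],
  "turn": [-0.6,-0.6,-0.6,-0.6,-0.6,-0.6,-0.6,-0.6,-0.6],
  "grip": 60
}}

```text
clock: 7.47
position: [0.517, -0.1446, 0.1049]
ee_rot: [0.681, 0.732, -0.0, -0.002]
ft_force: [-0.7, 0.3, -0.1]
grip_width: 0.705
```

{"method": "jog_arm", "body": {
  "translation": [
    [3,9,0],
    [3,9,-15],
    [3,9,-35],
    [3,9,-52],
    [3,9,-64],
    [3,9,-69],
    [3,9,-69],
    [3,9,-69]
  ],
  "turn": [0.6,0.6,0.6,0.6,0.6,0.6,0.6,0.6]
}}

```text
clock: 8.13
position: [0.5208, -0.1354, 0.0371]
ee_rot: [0.677, 0.736, -0.0, -0.001]
ft_force: [0.5, 0.8, 0.7]
grip_width: 0.702
```

{"method": "jog_arm", "body": {
  "translation": [
    [0,0,0],
    [0,0,0],
    [0,0,0],
    [0,0,0],
    [0,0,0],
    [0,0,0],
    [0,0,0],
    [0,0,0]
  ],
  "turn": [0,0,0,0,0,0,0,0],
  "grip": 0,
  "grip_force": 80
}}

```text
clock: 8.8
position: [0.5213, -0.1355, 0.0382]
ee_rot: [0.678, 0.736, 0.0, -0.001]
ft_force: [-2.7, 0.1, 7.7]
grip_width: 0.264
```

{"method": "jog_arm", "body": {
  "translation": [
    [0,0,5],
    [0,0,15],
    [0,0,35],
    [0,0,60],
    [0,0,85],
    [0,0,110],
    [0,0,135],
    [0,0,155],
    [0,0,160],
    [0,0,160]
  ],
  "turn": [0,0,0,0,0,0,0,0,0,0]
}}

```text
clock: 9.63
position: [0.5219, -0.1356, 0.1998]
ee_rot: [0.678, 0.736, 0.001, 0.001]
ft_force: [0.4, -0.0, -5.5]
grip_width: 0.265
```

{"method": "jog_arm", "body": {
  "translation": [
    [1,20,0],
    [2,45,0],
    [4,75,0],
    [5,105,0],
    [7,135,0],
    [8,165,0],
    [10,195,0],
    [11,225,0],
    [13,255,0],
    [14,285,0],
    [16,310,0],
    [16,321,0]
  ],
  "turn": [5,11,17,23,29,35,41,47,53,59,64,66]
}}

```text
clock: 10.63
position: [0.5364, 0.1893, 0.1982]
ee_rot: [0.163, 0.987, 0.002, -0.001]
ft_force: [-0.3, 0.1, -3.5]
grip_width: 0.261
```

{"method": "jog_arm", "body": {
  "translation": [
    [0,-3,-10],
    [0,-3,-20],
    [0,-3,-25],
    [0,-3,-25],
    [0,-3,-25]
  ],
  "turn": [-0.5,-0.5,-0.5,-0.5,-0.5]
}}

```text
clock: 11.05
position: [0.5363, 0.1847, 0.1724]
ee_rot: [0.169, 0.986, 0.001, -0.002]
ft_force: [0.1, 0.1, -3.3]
grip_width: 0.264
```

```bash
python3 - <<'E'
from h import *
np.set_printoptions(precision=4,suppress=True)
o=manip.get_obs(); print(o["position"],o["ee_rot"],o["ft_force"],o["joint_pos"]); zf=o["position"][2]-.0382+.028; print("flange top",zf)
c=manip.camera("top"); save(c,"top2.png"); s=manip.camera("scene"); save(s,"scene2.png")
for n,c in(("top",c),("scene",s)):
  for k,z in dict(lid_fin=zf+.03,lid=zf-.028,box=0).items():
    print(n,k,[(np.round(q["at"],1),round(q["confidence"],2),atz(c,q["at"],z)[:2]) for q in manip.pinpoint(c,k)[:1]])
  for m in manip.outline_of(c,"lid")[:1]:
    if n=="top":
      cn=max(cv2.findContours(m["mask"].astype(np.uint8),0,2)[0],key=cv2.contourArea)
      W=np.array([atz(c,p,zf)[:2] for p in cv2.boxPoints(cv2.minAreaRect(cn))]); e=np.roll(W,-1,0)-W; print(W,W.mean(0),np.linalg.norm(e,axis=1),np.degrees(np.arctan2(e[:,1],e[:,0])))
a=cv2.imread("pics/top2.png")[170:310,140:270]; b=cv2.imread("pics/scene2.png")[130:260,270:400]
a=cv2.resize(a,(520,560),interpolation=cv2.INTER_CUBIC)[:, :]; b=cv2.resize(b,(520,520),interpolation=cv2.INTER_CUBIC)
im=np.zeros((560,1040,3),np.uint8); im[:,:520]=a; im[:520,520:]=b
cv2.imwrite("pics/crop3.png",cv2.resize(im,(800,431),interpolation=cv2.INTER_AREA))
E
```

```text
[0.5363 0.1847 0.1724] [ 0.1686  0.9857  0.001  -0.0016] [ 0.135   0.0588 -3.3252] [ 0.2488  0.3503 -0.7966  1.6603  0.2585  1.2428  0.6301]
flange top 0.16221577206601148
top lid_fin []
top lid [(array([205.1, 242.1]), 0.79, array([0.5299, 0.1865]))]
top box []
[[0.5063 0.2676]
 [0.6533 0.2173]
 [0.6053 0.0827]
 [0.4591 0.1342]] [0.556  0.1754] [0.1554 0.1429 0.155  0.1415] [ -18.8834 -109.6216  160.5989   70.5306]
scene lid_fin [(array([348.6, 158.6]), 0.77, array([0.4563, 0.2214]))]
scene lid [(array([335.9, 189.6]), 0.97, array([0.542 , 0.1821]))]
scene box [(array([331.9, 228.1]), 0.81, array([0.5504, 0.1807]))]
```

View pics/crop3.png

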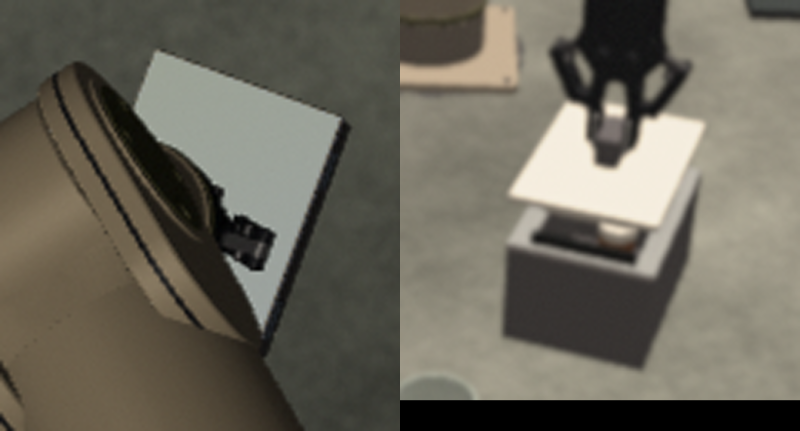

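```bash
cat > e.py <<'E'
from h import *
np.set_printoptions(precision=4,suppress=True)
s=manip.camera("scene"); t=manip.camera("top")
S=lambda x,y:(270+(x-400)/3.077-.4,130+y/3.077-.4)
for n,z,P in(("lid",.1622,((510,193),(660,227),(706,125))),("box",.11,((507,240),(645,277),(701,182)))):
    W=np.array([atz(s,S(*p),z)[:2] for p in P]); print(n,W,"centre",(W[0]+W[2])/2,np.linalg.norm(W[0]-W[1]),np.linalg.norm(W[2]-W[1]))
def model(cx,cy,a,z):
    u=np.array([np.cos(a),np.sin(a)]);v=np.array([-u[1],u[0]])
    return [np.r_[np.array([cx,cy])+i*.1*u+j*.07*v,z] for i,j in((1,1),(1,-1),(-1,-1),(-1,1))]
f=cv2.resize(s["frame"][130:260,270:400],None,fx=6,fy=6,interpolation=cv2.INTER_CUBIC)[:,:,::-1].copy()
for cx,cy,z,col in((.5363,.1847,.1622,(0,0,255)),(.537,.186,.11,(0,255,0))):
    q=np.array([(proj(s,X)-[270,130]+.5)*6 for X in model(cx,cy,np.radians(-19.3),z)]).astype(int); cv2.polylines(f,[q],True,col,1)
cv2.imwrite("pics/ov.png",f[:600])
E
python3 e.py
```

```text
lid [[0.6066 0.0899]
 [0.655  0.221 ]
 [0.4702 0.2849]] centre [0.5384 0.1874] 0.13968485464949276 0.19550577573066572
box [[0.6055 0.0898]
 [0.658  0.2128]
 [0.4923 0.2836]] centre [0.5489 0.1867] 0.13370104431835958 0.18017654349964787
```

View pics/ov.png

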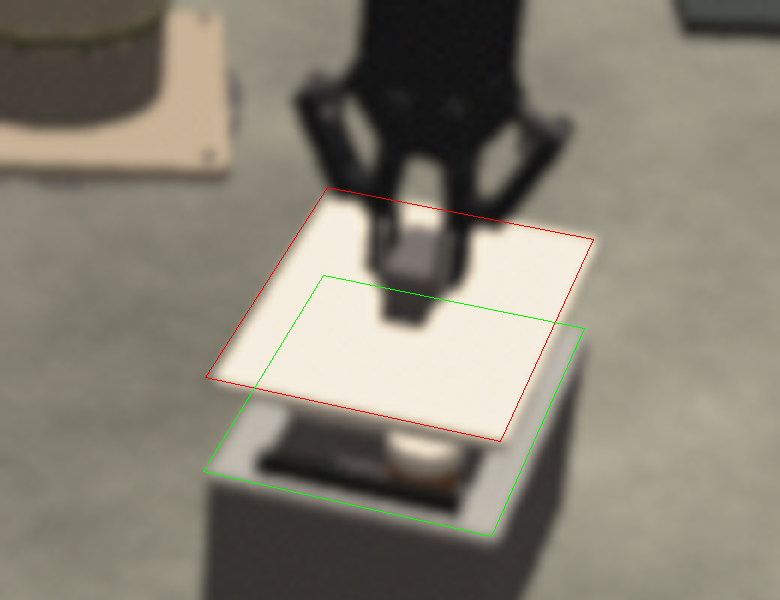

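The overlay shows the lid model (red, corners (207,378), (500,441) and (593,239)) and the box rim (green, (205,470), (492,537) and (585,328)) both fitting the image within about 1 px. I'll apply the (+1,+1) mm correction and lower to contact.

{"method": "jog_arm", "body": {
  "translation": [
    [0.7,1.3,-3],
    [0.7,1.3,-7],
    [0.7,1.3,-11],
    [0.7,1.3,-15],
    [0.7,1.3,-19],
    [0.7,1.3,-22],
    [0.7,1.3,-25],
    [0.7,1.3,-28],
    [0.7,1.3,-31],
    [0.7,1.3,-31],
    [0.7,1.3,-31]
  ],
  "turn": [0,0,0,0,0,0,0,0,0,0,0]
}}

```text
clock: 12.57
position: [0.537, 0.1877, 0.1421]
ee_rot: [0.167, 0.986, 0.002, -0.001]
ft_force: [0.4, 1.0, -3.5]
grip_width: 0.259
```

{"method": "jog_arm", "body": {
  "translation": [
    [0,-1,-1],
    [0,-1,-2],
    [0,-1,-3],
    [0,-1,-4],
    [0,-1,-5],
    [0,-1,-6],
    [0,-1,-6]
  ],
  "turn": [0,0,0,0,0,0,0]
}}

```text
clock: 13.15
position: [0.5372, 0.1866, 0.1371]
ee_rot: [0.167, 0.986, 0.001, -0.001]
ft_force: [-3.3, -2.9, 6.6]
grip_width: 0.268
```

Seal contact came at the predicted height. Now I'll press in small steps.

{"method": "jog_arm", "body": {
  "translation": [
    [0,0,-1],
    [0,0,-2],
    [0,0,-3],
    [0,0,-4],
    [0,0,-5],
    [0,0,-6],
    [0,0,-6]
  ],
  "turn": [0,0,0,0,0,0,0],
  "grip_force": 100
}}

```text
clock: 13.73
position: [0.5372, 0.1867, 0.1322]
ee_rot: [0.167, 0.986, 0.001, -0.001]
ft_force: [-4.6, -1.4, 7.5]
grip_width: 0.258
```

{"method": "jog_arm", "body": {
  "translation": [
    [0,0,-1],
    [0,0,-2],
    [0,0,-3],
    [0,0,-4],
    [0,0,-5],
    [0,0,-5]
  ],
  "turn": [0,0,0,0,0,0]
}}

```text
clock: 14.23
position: [0.5372, 0.1867, 0.1283]
ee_rot: [0.167, 0.986, 0.001, -0.0]
ft_force: [-5.0, -2.0, 8.0]
grip_width: 0.26
```

{"method": "jog_arm", "body": {
  "translation": [
    [0,0,-1],
    [0,0,-2],
    [0,0,-3],
    [0,0,-4],
    [0,0,-4]
  ],
  "turn": [0,0,0,0,0]
}}

```text
clock: 14.65
position: [0.5372, 0.1867, 0.1282]
ee_rot: [0.167, 0.986, -0.0, 0.001]
ft_force: [-17.1, -9.9, 36.7]
grip_width: 0.258
```

A hard stop at TCP z 0.128, which is the fully-home height, with 37 N. Relax, release, rise and check.

{"method": "jog_arm", "body": {
  "translation": [
    [0,0,0.5],
    [0,0,0.5],
    [0,0,0.5]
  ],
  "turn": [0,0,0]
}}

```text
clock: 14.9
position: [0.5373, 0.1868, 0.1286]
ee_rot: [0.167, 0.986, -0.0, 0.001]
ft_force: [-1.2, -0.0, -2.6]
grip_width: 0.262
```

{"method": "jog_arm", "body": {
  "translation": [
    [0,0,0],
    [0,0,0],
    [0,0,0],
    [0,0,0],
    [0,0,0],
    [0,0,10],
    [0,0,40],
    [0,0,75],
    [0,0,110],
    [0,0,130],
    [0,0,130]
  ],
  "turn": [0,0,0,0,0,0,0,0,0,0,0],
  "grip": 60,
  "grip_force": 50
}}

```text
clock: 15.82
position: [0.5389, 0.188, 0.2644]
ee_rot: [0.167, 0.986, 0.002, 0.004]
ft_force: [0.4, 1.0, 0.3]
grip_width: 0.702
```

{"method": "jog_arm", "body": {
  "translation": [
    [-15,-40,0],
    [-30,-80,0],
    [-45,-120,0],
    [-60,-160,0],
    [-60,-200,0],
    [-60,-240,0],
    [-60,-240,0]
  ],
  "turn": [0,0,0,0,0,0,0]
}}

```text
clock: 16.4
position: [0.4779, -0.0609, 0.2643]
ee_rot: [0.173, 0.985, 0.0, 0.004]
ft_force: [1.0, -0.2, -1.9]
grip_width: 0.704
```

```bash
python3 - <<'E'
from h import *
np.set_printoptions(precision=4,suppress=True)
s=manip.camera("scene"); t=manip.camera("top"); save(s,"scene3.png"); save(t,"top3.png")
f=cv2.resize(s["frame"][165:260,285:385],None,fx=6,fy=6,interpolation=cv2.INTER_CUBIC)[:,:,::-1].copy()
a=np.radians(-19.3);u=np.array([np.cos(a),np.sin(a)]);v=np.array([-u[1],u[0]])
q=np.array([(proj(s,np.r_[np.array([.537,.1865])+i*.1*u+j*.07*v,.118])-[285,165]+.5)*6 for i,j in((1,1),(1,-1),(-1,-1),(-1,1))]).astype(int)
cv2.polylines(f,[q],True,(0,0,255),1); cv2.imwrite("pics/fin.png",f)
for n,c in(("scene",s),("top",t)):
  for k,z in dict(lid_handle=.15,lid_fin=.148,beaker=0,jar=0,bottle=0).items():
    print(n,k,[(np.round(q["at"],1),round(q["confidence"],2),atz(c,q["at"],z)[:2]) for q in manip.pinpoint(c,k)[:1]])
m=manip.outline_of(t,"lid")[0]; cn=max(cv2.findContours(m["mask"].astype(np.uint8),0,2)[0],key=cv2.contourArea)
W=np.array([atz(t,p,.118)[:2] for p in cv2.boxPoints(cv2.minAreaRect(cn))]); e=np.roll(W,-1,0)-W; print(W.mean(0),np.linalg.norm(e,axis=1),np.degrees(np.arctan2(e[:,1],e[:,0])))
print(manip.get_obs()["position"])
E
```

```text
scene lid_handle [(array([342.4, 184.3]), 0.84, array([0.537 , 0.2001]))]
scene lid_fin [(array([347.6, 172.4]), 0.88, array([0.4626, 0.2222]))]
scene beaker [(array([278.4, 281.5]), 0.9, array([0.7967, 0.0231]))]
scene jar [(array([230.6, 277.3]), 0.65, array([ 0.7863, -0.105 ]))]
scene bottle [(array([431.9, 255.5]), 0.59, array([0.6677, 0.4602]))]
top lid_handle [(array([204.4, 239.2]), 0.84, array([0.5365, 0.1855]))]
top lid_fin [(array([188.8, 273.3]), 0.93, array([0.4625, 0.2179]))]
top beaker [(array([280.4, 133.1]), 0.97, array([0.8097, 0.0214]))]
top jar [(array([329.2, 137.3]), 0.79, array([ 0.8004, -0.1047]))]
top bottle [(array([106.6, 190.8]), 0.91, array([0.6544, 0.4636]))]
[0.7936 0.0268] [0.0702 0.0685 0.07   0.0682] [ -43.7915 -134.7292  136.0223   45.4304]
[ 0.479  -0.0517  0.2644]
```

View pics/fin.png

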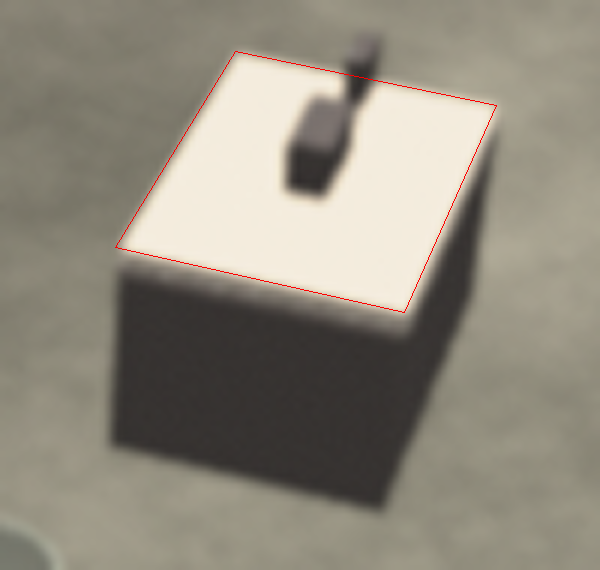

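The lid sits level on the rim and the home-height outline (red) fits all four corners; the bystanders are in place. To confirm both seals are down I'll press each end with shut fingertips, far end first.

{"method": "jog_arm", "body": {
  "translation": [
    [20,30,0],
    [40,60,0],
    [60,92,0],
    [80,124,0],
    [100,156,0],
    [118,188,0],
    [133,212,0],
    [133,212,-25],
    [133,212,-55],
    [133,212,-85],
    [133,212,-115],
    [133,212,-115]
  ],
  "turn": [0,0,0,0,0,0,0,0,0,0,0,0],
  "grip": 0
}}

```text
clock: 18.05
position: [0.6091, 0.1589, 0.1432]
ee_rot: [0.167, 0.986, -0.0, 0.0]
ft_force: [-0.1, -1.6, -0.7]
grip_width: 0.005
```

{"method": "jog_arm", "body": {
  "translation": [
    [2,1,-5],
    [2,1,-10],
    [2,1,-15],
    [2,1,-19],
    [2,1,-22],
    [2,1,-24],
    [2,1,-25],
    [2,1,-26],
    [2,1,-27],
    [2,1,-27]
  ],
  "turn": [0,0,0,0,0,0,0,0,0,0]
}}

```text
clock: 18.88
position: [0.6113, 0.16, 0.1182]
ee_rot: [0.167, 0.986, -0.0, 0.001]
ft_force: [-6.1, -2.4, 13.9]
grip_width: -0.004
```

{"method": "jog_arm", "body": {
  "translation": [
    [0,0,-1],
    [0,0,-2],
    [0,0,-2.5],
    [0,0,-2.5]
  ],
  "turn": [0,0,0,0]
}}

```text
clock: 19.22
position: [0.6117, 0.1602, 0.1181]
ee_rot: [0.167, 0.986, -0.001, 0.002]
ft_force: [-7.9, -3.7, 18.6]
grip_width: -0.003
```

{"method": "jog_arm", "body": {
  "translation": [
    [0,0,15],
    [0,0,40],
    [0,0,70],
    [-25,8,70],
    [-50,17,70],
    [-75,26,70],
    [-100,35,70],
    [-125,44,70],
    [-151,53,70],
    [-151,53,60],
    [-151,53,50],
    [-151,53,50]
  ],
  "turn": [0,0,0,0,0,0,0,0,0,0,0,0]
}}

```text
clock: 20.22
position: [0.4605, 0.2122, 0.1664]
ee_rot: [0.167, 0.986, -0.001, 0.001]
ft_force: [0.8, 0.1, -1.2]
grip_width: -0.001
```

Far end was rigid at 0.118, which is home. Now the fin top, expected at 0.148.

{"method": "jog_arm", "body": {
  "translation": [
    [0,1,-4],
    [0,1,-8],
    [0,1,-12],
    [0,1,-15],
    [0,1,-17],
    [0,1,-18],
    [0,1,-19],
    [0,1,-20],
    [0,1,-20]
  ],
  "turn": [0,0,0,0,0,0,0,0,0]
}}

```text
clock: 20.97
position: [0.4605, 0.2132, 0.1481]
ee_rot: [0.167, 0.986, -0.002, 0.001]
ft_force: [-9.1, -5.0, 20.1]
grip_width: -0.003
```

{"method": "jog_arm", "body": {
  "translation": [
    [0,0,-1],
    [0,0,-1.5],
    [0,0,-1.5]
  ],
  "turn": [0,0,0]
}}

```text
clock: 21.22
position: [0.4606, 0.2132, 0.1481]
ee_rot: [0.167, 0.986, -0.002, 0.002]
ft_force: [-7.5, -4.3, 17.2]
grip_width: 0.001
```

Both ends are rigid at home height (0.118 and 0.148). Withdraw and take a last look.

{"method": "jog_arm", "body": {
  "translation": [
    [0,0,15],
    [0,0,45],
    [0,0,80],
    [0,0,110],
    [0,-35,110],
    [0,-70,110],
    [0,-105,110],
    [0,-140,110],
    [0,-175,110],
    [0,-210,110],
    [0,-245,110],
    [0,-245,110]
  ],
  "turn": [0,0,0,0,0,0,0,0,0,0,0,0]
}}

```text
clock: 22.22
position: [0.4602, -0.0391, 0.2579]
ee_rot: [0.172, 0.985, -0.003, 0.001]
ft_force: [-1.0, -0.0, -0.7]
grip_width: -0.001
```

```bash
python3 - <<'E'
from h import *
t=manip.camera("top"); save(t,"top4.png")
E
```

```text
(no output)
```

View pics/top4.png

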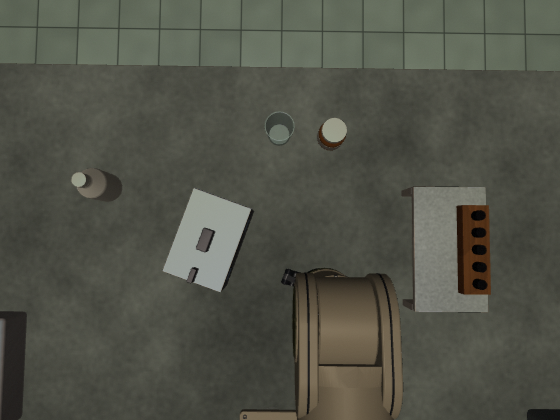

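The lid is on the box at (208,240). The beaker, jar and bottle are where they were, and the arm is clear.

```bash
python3 -c "
from h import *
print(manip.hand_in())"
```

```text
the job is handed in; nothing more can be done
None
```

I drew the lid straight out by its fin until it lay about 50 mm clear of the riser, and let go of it there. I then took it by the centre handle, lowered it onto the box seals, and pressed it down to a hard stop at the fully-home height, with about 37 N at the wrist. The job is handed in at about 22 s of robot time.

**Last checks:**
- **Seating:** pressing each end separately with shut fingertips met rigid stops at 0.118 m (flange, far end) and 0.148 m (fin top). Both are the fully-home heights.
- **Pictures:** the lid sits level with its outline on the rim. The beaker, jar and bottle show at the same pixels as at the start, and the arm is clear.
- **Disagreements:** the top-view outline network picked the beaker as the lid in the check after pressing, so I ignored that result. The scene view put the handle about 14 mm off in y, while the top view and my overlay agreed with the expected position.

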